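Clear the titration bench into rack, tray and dish

ROBOT

A 6-joint arm with a two-finger parallel gripper is mounted at the origin on the work surface. World frame = base frame: x ahead of the robot, y to its left, z up, the work surface at z = 0. Lengths are in m, angles in rad, forces in N, time in s.
With the tool pointing down it reaches from about 0.2 to 0.875 m from the base axis. Payload 3.4 kg.
Tool frame: the origin (TCP) lies between the finger pads; the fingertips stand 25 mm ahead of it and the grasp point (between the pads) lies 6 mm ahead of it; z points along the fingers, y is the direction in which the jaws open and shut (so a half turn about z gives the same grasp; the last joint's range is limited). The gripper opens to 94 mm and grips with 3 to 60 N. Pads are 16 mm wide; open, the fingers measure 119 mm over their backs; the gripper's body (75 mm by 177 mm) begins 78 mm behind the grasp point.
Start: joints at [-0.121, 0.276, 1.505, -0, 1.361, -0.121], TCP at [0.575, -0, 0.23] pointing down, gripper open.
Joint ranges: [-2.89, 2.89], [-0.75, 2.08], [0.22, 2.7], [-1.18, 4.32], [0.11, 2.71], [-2.7, 2.7]. Speed limits (rad/s): [2.57, 2.57, 3.14, 3.14, 3.14, 3.14].

INTERFACE

Orientations are given as [roll, pitch, yaw] about the fixed x, y, z axes, in that order (R = Rz(yaw) Ry(pitch) Rx(roll)).
In Python, from cell import manip, fingers, kin, optics, sign_off, nets gives the robot as it stands. Calls block until the motion is done:
- manip.move_pose(position, orientation): joint-space move of the TCP to a pose.
- manip.move_straight(position, rate=0.15, orientation=None, force_limit=None): straight line of the TCP; orientation=None keeps the orientation; rate is the mean speed in m/s. With force_limit (N) it stops when the force on the tool has changed by that much, and returns True; else False.
- manip.move_joints(angles): joint-space move.
- fingers.move_gripper(opening): opening from 0.0 (shut) to 1.0 (fully open); the grip force is fixed at half the most; returns when the fingers have stopped.
- manip.hold(seconds).
- kin.solve_ik(position, orientation): joint angles nearest the present ones, or None.
- manip.state(): the state.
- optics.capture(name): name is "scene" or "side" or "wrist"; returns the picture (420x560x3 uint8, red, green, blue); there is no depth.
- optics.camera_params(name): a dict with "camera_matrix" (3x3 intrinsics, pixels), "view" (4x4, takes a point from world to camera coordinates). Camera axes: x right, y down, z forward; pixel columns grow to the right and rows downward; lengths in m; the calibration is good to about 2 mm. A picture is of the moment at which its call begins: read the wrist's pose just before it. camera_params takes no time and is no camera call; for the wrist camera it gives the pose at the moment of the call.
A pose or a line that the arm cannot do raises manip.MotionError and nothing moves.
- sign_off(): hands the job in, once; it reports no verdict.
Trained networks look in the newest picture that a camera, given by its name, has taken for a name from the list of things; names that differ only in an ending like _2 or _b are one class to them, and where a whole thing is asked for, a point or a joint stands for the part that bears it (a point fixed in the world has none). Each returns a list of dicts, best first, with "p" (0 to 1); they miss things now and then, are a little off and sometimes report something else, mostly with a low value. They report only what shows in the picture. A call takes as long as a camera call. They do not tell look-alikes from the thing itself.
- nets.silhouettes(query, camera): "mask" (420x560 bool, what is visible of it) and "centre" ([column, row] in pixels, amid what is visible of it).
- nets.pinpoint(query, camera): "centre" ([column, row] in pixels: a listed point, or the origin of a listed thing).
The state is a dict: "time": time; "q": joint angles; "joint_velocities": joint speeds; "tau": joint torques, N m; "ee_pos": TCP position; "ee_rot": TCP orientation; "ft_force": force on the tool from outside, world axes, zero at the start; "torque": the same for the moment, N m; "width": opening from 0.0 (shut) to 1.0 (fully open).
Only numpy, scipy, OpenCV 4.12 (cv2) and the standard library are available. Lean on these libraries where they do the work, as an engineer would, in place of code of your own. Each camera call takes 0.05 s, during which the arm holds its last target. There are 200 camera calls.

TASK

The titration run is over: put the loose pieces on the bench back where each kind is kept. Stand the two amber bottles in the white rack, the large one in the wide bay and the small one in the narrow bay; stand both white stoppers on their heads, as they are now, in the steel tray; and lay the stirring bar in the middle of the porcelain dish. Keep the bottles upright and set them down without dropping them, and leave the jar and the beaker standing where they are.

Things in the scene. Friction and masses are not known exactly. Their poses are not given: they have to be found in the camera images.
- large_bottle: Large amber glass bottle with a white ribbed screw cap, standing upright, z up. Straight round body 46 mm in diameter up to 68 mm, sloping shoulder to 80 mm, cap 28 mm in diameter from 80 to 98 mm (the top). About 0.2 kg. Origin: centre of the underside.
- small_bottle: Small amber glass bottle with a white ribbed screw cap, standing upright, z up. Straight round body 34 mm in diameter up to 60 mm, cap 24 mm in diameter from 66 to 84 mm (the top). About 0.1 kg. Origin: centre of the underside.
- large_stopper: Large white plastic (PTFE) joint stopper standing on its flat head, z up. Head: disc 38 mm in diameter, 10 mm high; on it the cone, 29 mm in diameter at the head, narrowing to 26 mm at the top, 44 mm above the bench. About 60 g. Origin: centre of the head's flat underside.
- small_stopper: Small white plastic (PTFE) joint stopper standing on its flat head, z up. Head: disc 28 mm in diameter, 9 mm high; on it the cone, 19 mm in diameter at the head, narrowing to 16.6 mm at the top, 39 mm above the bench. About 30 g. Origin: centre of the head's flat underside.
- stir_bar: White plastic (PTFE) magnetic stirring bar lying on the bench: an eight-sided rod 45 mm long (along its x) and 10 mm across the flats, with a thin ring round its middle. 14 g; not attracted to anything here. Origin: underside of its middle.
- rack: White sheet-metal bottle rack fixed to the bench: open-topped, 76 mm (x) by 135 mm (y), 30 mm high, walls and floor 3 mm, dark liners on the floor. A partition leaves two bays, both 70 mm deep along x: the wide bay, 70 mm along y, centred at x = 0, y = +29.5 mm; the narrow bay, 56 mm along y, centred at x = 0, y = -36.5 mm. Origin: centre of the underside, z up.
- tray: Shallow stainless steel tray, fixed to the bench, 100 mm (x) by 140 mm (y), 18 mm high, walls and floor 2 mm, undivided. Origin: centre of the underside, z up.
- dish: Round white porcelain dish, fixed to the bench, 106 mm in diameter at the rim, 98 mm at the foot, 25 mm high, wall and floor 4 mm (flat floor about 90 mm across). Origin: centre of the underside, z up.
- jar: Bystander: squat white plastic jar with a black lid, 53 mm in diameter, 59 mm high, standing loose among the things. Origin: centre of the underside.
- beaker: Bystander: empty open steel beaker, 53 mm in diameter at the rim, 70 mm high, with a small spout at its rim, standing loose among the things. Origin: centre of the underside.
Things that resemble listed ones, but are neither listed nor needed, are in the scene too. What is shaped like the small_stopper but brown is not meant.

How it is judged:
At the end, for the whole second after the job is handed in: Large bottle upright on the floor of the wide bay, small one in the narrow bay (within 16 mm of the bay middle along the rack, 24 mm across); both stoppers standing on their heads on the tray floor; the bar flat on the dish floor, within 35 mm of its middle; all at rest (y of large_bottle in the frame of rack between 0.0135 and 0.0455 m and x of large_bottle in the frame of rack between -0.024 and 0.024 m and z of large_bottle in the frame of rack between -0.001 and 0.007 m and angle between each of large_bottle, small_bottle, large_stopper, small_stopper's own z axis and vertical below 0.1 rad and y of small_bottle in the frame of rack between -0.0525 and -0.0205 m and x of small_bottle in the frame of rack between -0.024 and 0.024 m and z of small_bottle in the frame of rack between -0.001 and 0.007 m and x of large_stopper in the frame of tray between -0.046 and 0.046 m and y of large_stopper in the frame of tray between -0.066 and 0.066 m and z of large_stopper in the frame of tray between -0.002 and 0.006 m and x of small_stopper in the frame of tray between -0.046 and 0.046 m and y of small_stopper in the frame of tray between -0.066 and 0.066 m and z of small_stopper in the frame of tray between -0.002 and 0.006 m and horizontal distance between stir_bar and dish below 0.035 m and z of stir_bar in the frame of dish between -0.005 and 0.019 m and angle between stir_bar's own x axis and vertical between 1.37 and 1.77 rad and linear speed of each of large_bottle, small_bottle, large_stopper, small_stopper, stir_bar below 0.02 m/s and angular speed of each of large_bottle, small_bottle, large_stopper, small_stopper, stir_bar below 0.3 rad/s); the robot touches nothing.
It fails at once if the jar was pushed about or knocked over (distance of jar from where it was at the start of the episode above 0.025 m or angle between jar's own z axis and vertical above 0.5 rad).
It fails at once if the beaker was pushed about or knocked over (distance of beaker from where it was at the start of the episode above 0.025 m or angle between beaker's own z axis and vertical above 0.5 rad).
It fails at once if a bottle was tipped over (more than about 45 degrees) (angle between any of large_bottle, small_bottle's own z axis and vertical above 0.8 rad).
It fails at once if a bottle was dropped (in free fall through more than about 2 cm) ((contact force between large_bottle and anything else below 0.01 N and linear speed of large_bottle above 0.6 m/s) or (contact force between small_bottle and anything else below 0.01 N and linear speed of small_bottle above 0.6 m/s)).
It also fails if it takes over 112 s, if anything falls off the work surface, if the arm or the gripper's body presses on something with over 40 N, if the wrist force passes 120 N, or if a joint passes its speed limit or range.

## Working session

There is one attempt and no reset: what is moved stays moved. The work goes in short steps, each a Python script; the robot and the scene stay as the last script left them, time stands still between calls to the robot, and variables do not carry over. Pictures are saved under pics/ and viewed, about 12 in all and at most 16, crops included, and the job is handed in when it is done.

```bash
ls; mkdir -p pics; python3 - <<'E'
from cell import manip, fingers, kin, optics, nets
import cv2
s=manip.state(); print(s['time'],s['ee_pos'],s['ee_rot'],s['width'])
for n in("scene","side"):
    im=optics.capture(n); cv2.imwrite(f"pics/{n}0.png",cv2.resize(im[:,:,::-1],(800,600),interpolation=cv2.INTER_CUBIC))
    p=optics.camera_params(n); print(n,p['camera_matrix'],p['view'])
    for q in "large_bottle small_bottle large_stopper small_stopper stir_bar rack tray dish jar beaker".split():
        print(n,q,[([int(v) for v in d['centre']],round(d['p'],2)) for d in nets.pinpoint(q,n)][:5])
print(manip.state()['time'])
E
```

```text
pics
0.0 [5.74485618e-01 3.56452272e-05 2.29602484e-01] [-3.13978889e+00 -2.20565684e-04  1.57075269e+00] 1.001874542213858
scene [[424.48896576   0.         271.14310215]
 [  0.         424.48896576 211.23947606]
 [  0.           0.           1.        ]] [[ 8.05326627e-01  5.92831247e-01  3.69228962e-04 -3.75639764e-01]
 [ 4.57294118e-01 -6.20810759e-01 -6.36770046e-01 -2.05827470e-01]
 [-3.77267959e-01  5.12976720e-01 -7.71053677e-01  1.22451723e+00]
 [ 0.00000000e+00  0.00000000e+00  0.00000000e+00  1.00000000e+00]]
scene large_bottle [([269, 217], 0.62)]
scene small_bottle [([276, 293], 0.83)]
scene large_stopper [([225, 242], 0.76)]
scene small_stopper [([171, 277], 0.67), ([151, 250], 0.67), ([150, 295], 0.44)]
scene stir_bar [([368, 194], 0.46)]
scene rack [([372, 152], 0.96)]
scene tray [([191, 337], 0.81)]
scene dish [([323, 249], 0.94), ([277, 292], 0.34)]
scene jar [([172, 276], 0.57), ([312, 137], 0.51)]
scene beaker [([302, 173], 0.58), ([169, 274], 0.55)]
side [[421.40530442   0.         279.4723674 ]
 [  0.         421.40530442 215.29765372]
 [  0.           0.           1.        ]] [[ 0.98348451 -0.18033984  0.0153543  -0.49316328]
 [-0.10737811 -0.64966425 -0.7525997   0.08088777]
 [ 0.14569885  0.73852143 -0.65829928  0.81194633]
 [ 0.          0.          0.          1.        ]]
side large_bottle [([265, 235], 0.91)]
side small_bottle [([344, 284], 0.94)]
side large_stopper [([255, 283], 0.76), ([335, 225], 0.23)]
side small_stopper [([245, 349], 0.75), ([249, 393], 0.59), ([335, 225], 0.26)]
side stir_bar [([314, 171], 0.54), ([337, 385], 0.17)]
side rack [([278, 137], 0.61)]
side tray [([339, 384], 0.91)]
side dish [([336, 225], 0.87)]
side jar [([216, 155], 0.82)]
side beaker [([245, 187], 0.88)]
1.1
```

View pics/scene0.png

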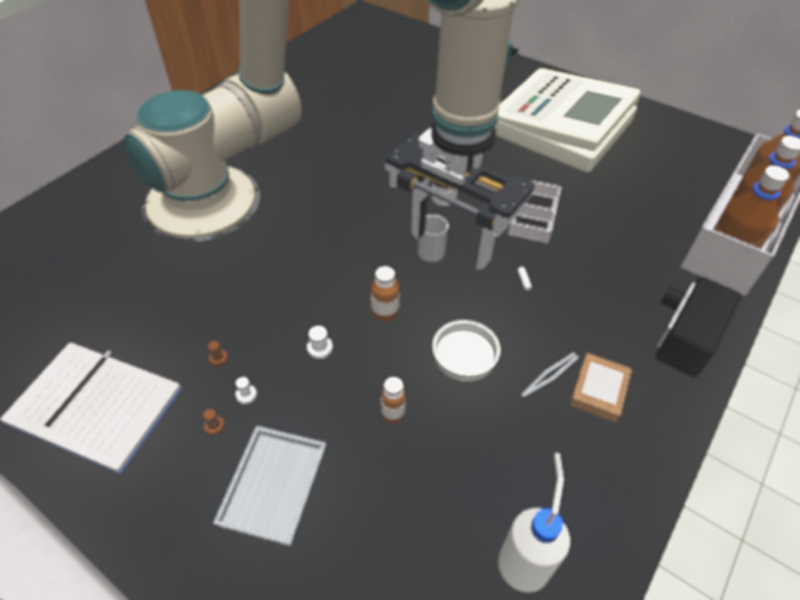

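View pics/side0.png

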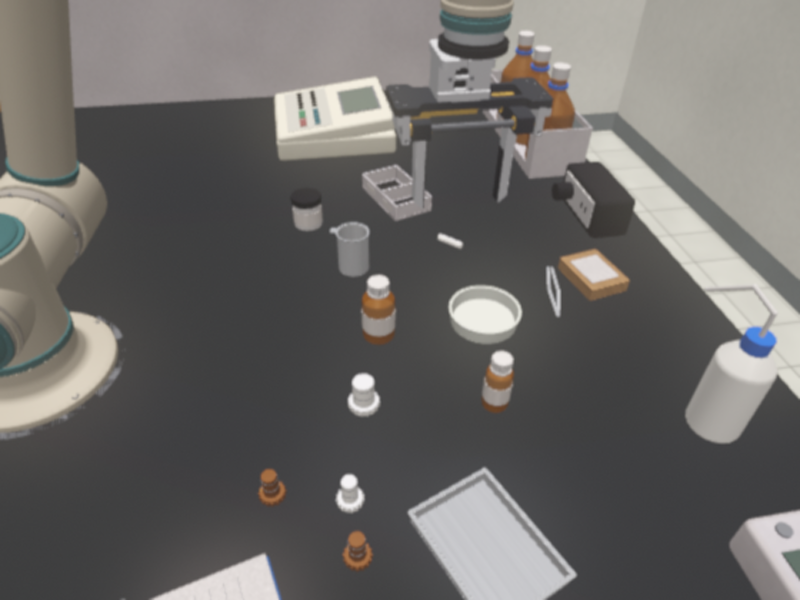

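```bash
cat > h.py <<'E'
import numpy as np, cv2
from cell import manip, fingers, kin, optics, nets
def params(n):
    p=optics.camera_params(n); return np.array(p['camera_matrix']),np.array(p['view'])
def onplane(px,z,KV):
    K,V=KV; R,t=V[:3,:3],V[:3,3]; c=-R.T@t
    d=R.T@np.linalg.solve(K,[px[0],px[1],1.]); return c+d*(z-c[2])/d[2]
def proj(P,KV):
    K,V=KV; q=K@(V[:3,:3]@np.asarray(P)+V[:3,3]); return q[:2]/q[2]
def down(yaw): return [np.pi,0,yaw]
E
python3 - <<'E'
from h import *
for q,z,a,b in [("large_bottle",0,(269,217),(265,235)),("small_bottle",0,(276,293),(344,284)),("large_stopper",0,(225,242),(255,283)),("small_stopper",0,(171,277),(245,349)),("stir",0,(368,194),(314,171)),("rack",0,(372,152),(278,137)),("tray",0,(191,337),(339,384)),("dish",0,(323,249),(336,225)),("beaker",0,(302,173),(245,187)),("jar",0,(312,137),(216,155))]:
    print(q,onplane(a,z,params("scene"))[:2].round(3),onplane(b,z,params("side"))[:2].round(3))
V=params("wrist")[1]; s=manip.state()
c=-V[:3,:3].T@V[:3,3]; print("cam",c.round(3),V[2,:3].round(3),params("wrist")[0][0],s['ee_pos'])
E
```

```text
large_bottle [ 0.467 -0.01 ] [ 0.468 -0.015]
small_bottle [ 0.604 -0.169] [ 0.591 -0.168]
large_stopper [ 0.429 -0.132] [ 0.431 -0.138]
small_stopper [ 0.394 -0.274] [ 0.396 -0.269]
stir [0.627 0.202] [0.623 0.19 ]
rack [0.561 0.35 ] [0.564 0.364]
tray [ 0.525 -0.349] [ 0.528 -0.351]
dish [ 0.625 -0.012] [ 0.622 -0.01 ]
beaker [0.448 0.164] [0.447 0.153]
jar [0.39  0.303] [0.39 0.3 ]
cam [0.575 0.068 0.384] [-0.001 -0.236 -0.972] [321.4727983   0.        281.0206968] [ 5.75050942e-01 -1.03239925e-05  2.30518055e-01]
```

```bash
python3 - <<'E'
from h import *
qs={"a":["rack","stir_bar","beaker","jar"],"b":["large_bottle","dish","small_bottle","large_stopper","stir_bar"],"c":["tray","small_stopper","large_stopper","small_bottle"]}
for k,p in (("a",[.53,.27,.25]),("b",[.53,-.03,.25]),("c",[.48,-.27,.25])):
    manip.move_pose(p,down(np.pi/2)); manip.hold(.3)
    KV=params("wrist"); im=optics.capture("wrist"); np.savez(f"w{k}.npz",im=im,K=KV[0],V=KV[1])
    cv2.imwrite(f"pics/w{k}.png",im[:,:,::-1])
    for q in qs[k]:
        print(k,q,[(np.round(d['centre']).astype(int).tolist(),onplane(d['centre'],0,KV)[:2].round(3).tolist(),round(d['p'],2)) for d in nets.pinpoint(q,"wrist")][:3])
print(manip.state()['time'])
a=[cv2.imread(f"pics/w{k}.png") for k in "abc"]
cv2.imwrite("pics/wa_c.png",a[0]); 
cv2.imwrite("pics/wbc.png",cv2.resize(np.hstack(a[1:]),(800,300),interpolation=cv2.INTER_AREA))
E
```

```text
a rack [([306, 117], [0.56, 0.357], 0.61)]
a stir_bar [([357, 244], [0.63, 0.195], 0.47)]
a beaker [([225, 273], [0.454, 0.154], 0.6)]
a jar [([168, 169], [0.389, 0.295], 0.73)]
b large_bottle [([232, 175], [0.467, -0.011], 0.88)]
b dish [([360, 171], [0.629, -0.006], 0.72)]
b small_bottle [([333, 285], [0.601, -0.162], 0.78)]
b large_stopper [([214, 31], [0.453, 0.153], 0.65), ([212, 267], [0.436, -0.136], 0.62), ([236, 177], [0.473, -0.013], 0.2)]
b stir_bar []
c tray [([319, 252], [0.53, -0.353], 0.81)]
c small_stopper [([217, 242], [0.395, -0.34], 0.8), ([148, 174], [0.313, -0.249], 0.78), ([216, 194], [0.397, -0.276], 0.73)]
c large_stopper [([238, 76], [0.429, -0.135], 0.81)]
c small_bottle [([380, 104], [0.598, -0.166], 0.62)]
5.9833
```

View pics/wa_c.png

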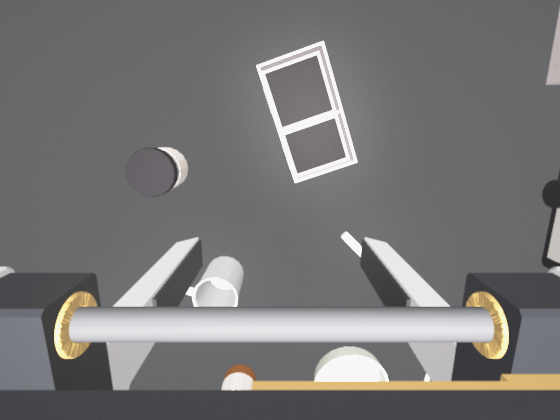

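View pics/wbc.png

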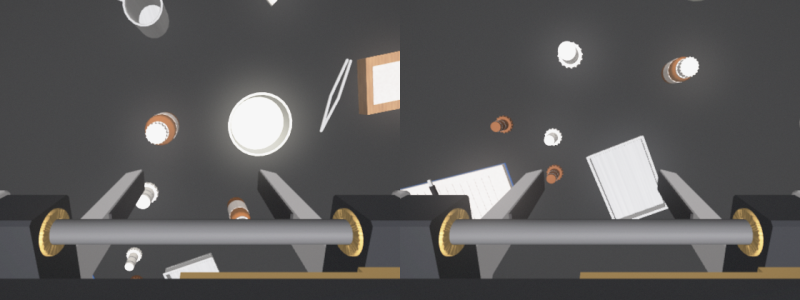

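```bash
python3 - <<'E'
from h import *
def rect(mask,z,KV):
    c=max(cv2.findContours(mask.astype(np.uint8),0,2)[0],key=cv2.contourArea)[:,0]
    P=np.float32([onplane(p,z,KV)[:2] for p in c]); r=cv2.minAreaRect(P); b=cv2.boxPoints(r)
    e=b[1]-b[0],b[2]-b[1]; L=max(e,key=np.linalg.norm)
    return np.round(r[0],4),np.round(r[1],4),"long axis deg",round(np.degrees(np.arctan2(L[1],L[0]))%180,1)
w=np.load("wa.npz"); print("rack hand",[onplane(p,.03,(w['K'],w['V']))[:2].round(3).tolist() for p in((257,67),(323,42),(357,161),(295,182))])
m=(w['im'].min(2)>130).astype(np.uint8); m[:35]=0;m[195:]=0;m[:,:240]=0;m[:,380:]=0
print("rack thr",rect(m,.03,(w['K'],w['V'])))
optics.capture("scene"); KV=params("scene")
for q in("tray","dish"):
    for d in nets.silhouettes(q,"scene")[:1]: print(q,d['p'],rect(d['mask'],.016 if q=="tray" else .024,KV))
manip.move_pose([.60,.14,.22],down(np.pi/2)); manip.hold(.3)
KV=params("wrist"); im=optics.capture("wrist"); cv2.imwrite("pics/wd.png",im[:,:,::-1])
for d in nets.silhouettes("stir_bar","wrist")[:2]: print("bar",d['p'],d['centre'],rect(d['mask'],.006,KV))
for d in nets.silhouettes("rack","wrist")[:1]: print("rack",d['p'],d['centre'],rect(d['mask'],.03,KV))
E
```

```text
rack hand [[0.504, 0.407], [0.574, 0.432], [0.617, 0.307], [0.546, 0.283]]
rack thr (array([0.5597, 0.3575]), array([0.0782, 0.1364]), 'long axis deg', np.float32(108.5))
tray 0.71 (array([ 0.5306, -0.3541]), array([0.1081, 0.1477]), 'long axis deg', np.float32(111.7))
dish 0.82 (array([ 0.6307, -0.0137]), array([0.106 , 0.1109]), 'long axis deg', np.float32(142.6))
bar 0.88 [307.0, 143.0] (array([0.6267, 0.1944]), array([0.0101, 0.0444]), 'long axis deg', np.float32(135.9))
rack 0.72 [251.8, 22.5] (array([0.5746, 0.3146]), array([0.076 , 0.0596]), 'long axis deg', np.float32(18.5))
```

View pics/wd.png

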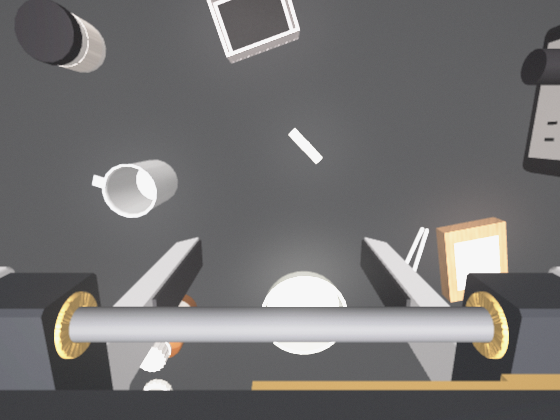

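Candidates (scene pixels, 560 wide): the large bottle is at (269,205), the small one at (276,280). Look-alikes for those are the three brown bottles with blue rings in the crate, near (535,130). The large stopper is at (223,240). The small one is the white piece at (171,273), not the brown pieces at (152,247) and (149,294). The bar is at (368,194), and tweezers lie near (385,262). The last picture shows the bar at (306,146). I'll check the choices in a crop.

```bash
python3 - <<'E'
import cv2
a=cv2.imread("pics/scene0.png")[250:450,180:440]
cv2.imwrite("pics/crop.png",cv2.resize(a,None,fx=3,fy=3,interpolation=cv2.INTER_CUBIC))
E
```

```text
(no output)
```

View pics/crop.png

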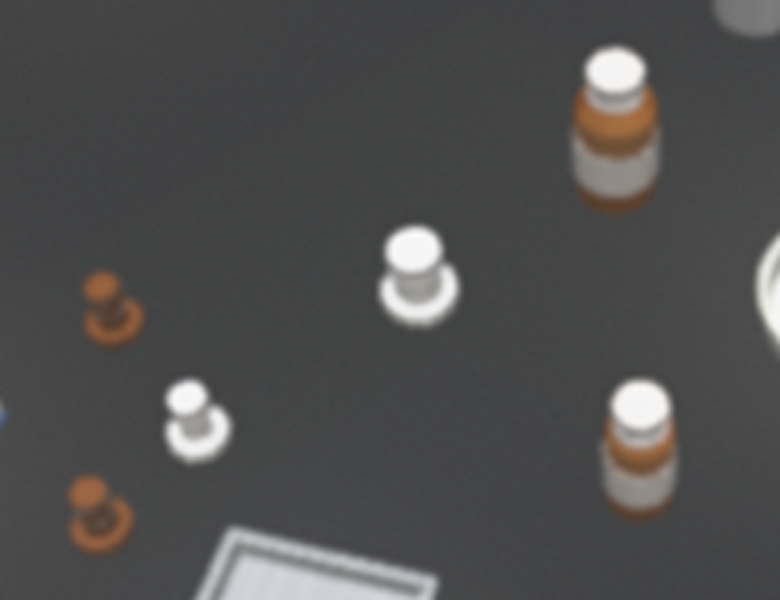

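```bash
cat >> h.py <<'E'
def px(x,y): return ((180+x/3)*.7,(250+y/3)*.7)
RY=np.radians(108.5); RC=np.array([.560,.3575]); U=np.array([np.cos(RY),np.sin(RY)])
def pick(xy,z,phi,w0,lift):
    "phi: jaw direction; z: TCP height"
    fingers.move_gripper(w0)
    manip.move_pose([*xy,lift],down(phi+np.pi/2))
    if manip.move_straight([*xy,z],.2,force_limit=8): print("contact on descent",manip.state()['ee_pos'])
    fingers.move_gripper(0.); s=manip.state(); print("grip mm",round(s['width']*94,1),s['ft_force'].round(2))
    manip.move_straight([*xy,lift],.2); s=manip.state(); print("lifted mm",round(s['width']*94,1),s['ft_force'].round(2))
def place(xy,z,phi,w1,lift,via=()):
    for v in via: manip.move_pose([*v,lift],down(phi+np.pi/2))
    manip.move_pose([*xy,lift],down(phi+np.pi/2))
    manip.move_straight([*xy,z+.02],.2); manip.hold(.2)
    hit=manip.move_straight([*xy,z-.008],.03,force_limit=3)
    print("touch",hit,manip.state()['ee_pos'].round(4))
    fingers.move_gripper(w1); manip.hold(.1); manip.move_straight([*xy,lift],.2)
    print("t",manip.state()['time'])
E
python3 - <<'E'
from h import *
for n,p,z in(("LB",(615,72),.098),("SB",(640,408),.084),("LS",(413,250),.044),("SS",(187,398),.039)): print(n,onplane(px(*p),z,params("scene"))[:2].round(3))
pick([.467,-.012],.061,RY-np.pi/2,.95,.20)
KV=params("wrist"); im=optics.capture("wrist"); cv2.imwrite("pics/g1.png",im[:,:,::-1])
print(manip.state()['time'], manip.state()['ee_pos'])
E
```

```text
LB [ 0.472 -0.013]
SB [ 0.599 -0.166]
LS [ 0.432 -0.139]
SS [ 0.398 -0.272]
grip mm 45.8 [1.49 0.01 1.41]
lifted mm 45.4 [-0.29 -0.18 -1.6 ]
11.7833 [ 0.46553563 -0.01180511  0.19835808]
```

View pics/g1.png

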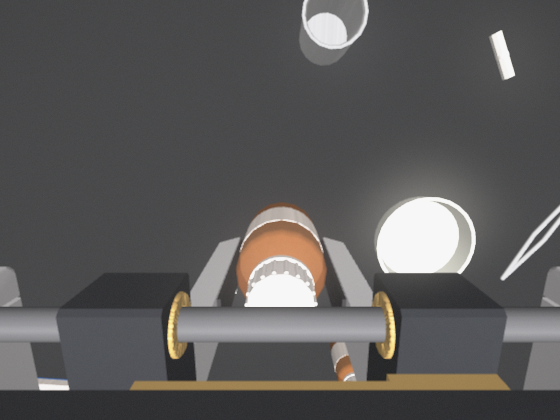

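The large bottle is held upright and centred between the fingers (cap near (282,290)). I'll place it and go straight on to the small one.

```bash
python3 - <<'E'
from h import *
place(RC+.0295*U,.064,RY-np.pi/2,.75,.20)
pick([.599,-.166],.058,RY-np.pi/2,.75,.20)
place(RC-.0365*U,.061,RY-np.pi/2,.65,.20)
manip.move_pose([.53,.24,.25],down(np.pi/2))
im=optics.capture("wrist"); cv2.imwrite("pics/g2.png",im[:,:,::-1]); print(manip.state()['time'])
E
```

```text
touch True [0.5508 0.3855 0.0641]
t 16.4
grip mm 33.0 [-1.6   0.25  2.61]
lifted mm 33.4 [ 0.25  0.09 -1.87]
touch True [0.5709 0.3226 0.0608]
t 25.9583
26.5083
```

View pics/g2.png

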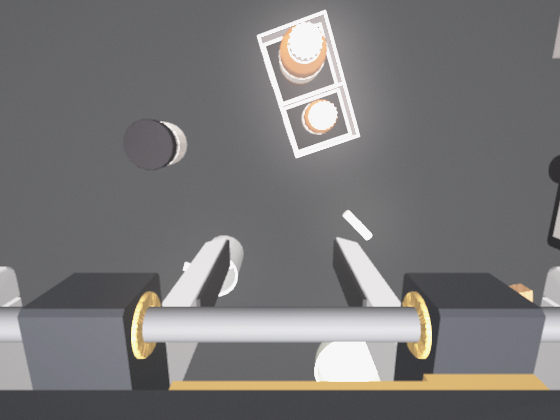

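Both bottles stand in their bays: wide at (302,55), narrow at (320,117). Next are the bar and the stoppers.

```bash
python3 - <<'E'
from h import *
pick([.6267,.1944],.028,np.radians(45.9),.4,.14)
place([.627,-.010],.032,np.radians(45.9),.35,.14)
T=np.radians(111.5); u=np.array([np.cos(T),np.sin(T)]); c=np.array([.529,-.352]); f=T-np.pi/2
pick([.431,-.137],.040,f,.6,.15)
place(c+.03*u,.042,f,.5,.15)
pick([.397,-.273],.038,f,.45,.15)
place(c-.03*u,.040,f,.4,.15)
manip.move_pose([.50,-.05,.28],down(np.pi/2))
im=[optics.capture(n) for n in("scene","side","wrist")]
cv2.imwrite("pics/e1.png",cv2.resize(im[0][:,:,::-1],(800,600),interpolation=cv2.INTER_CUBIC)); cv2.imwrite("pics/e2.png",cv2.resize(im[1][:,:,::-1],(800,600),interpolation=cv2.INTER_CUBIC)); print(manip.state()['time'])
E
```

```text
contact on descent [0.62403695 0.19446055 0.02533932]
grip mm 9.4 [1.63 1.66 7.09]
lifted mm 9.5 [-0.91  0.4  -0.59]
touch True [ 0.6267 -0.01    0.0293]
t 33.5917
grip mm 27.3 [-0.5  -0.08  6.03]
lifted mm 27.1 [-1.11 -0.65 -1.11]
touch True [ 0.5179 -0.324   0.0422]
t 40.6833
grip mm 17.2 [-0.14 -0.71  5.17]
lifted mm 17.0 [-0.37  0.42 -0.6 ]
touch True [ 0.5398 -0.3798  0.0404]
t 47.0667
48.5583
```

View pics/e1.png

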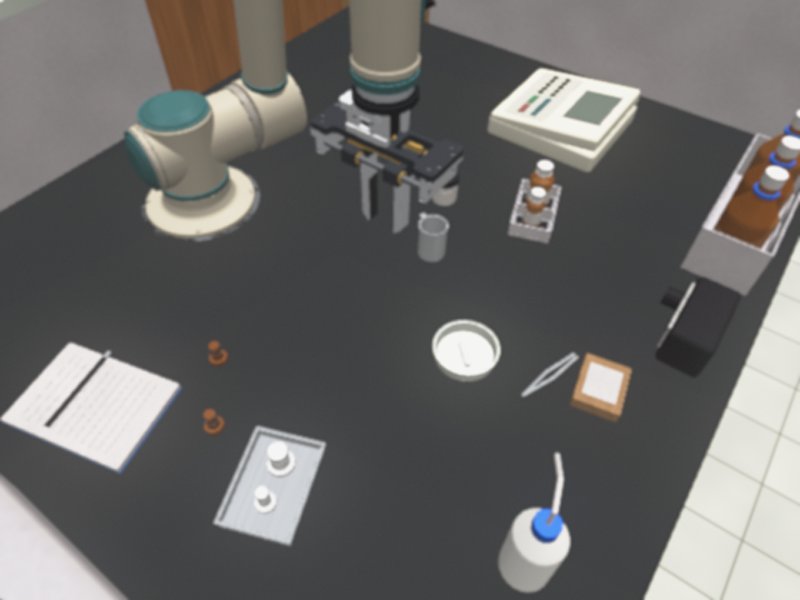

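View pics/e2.png

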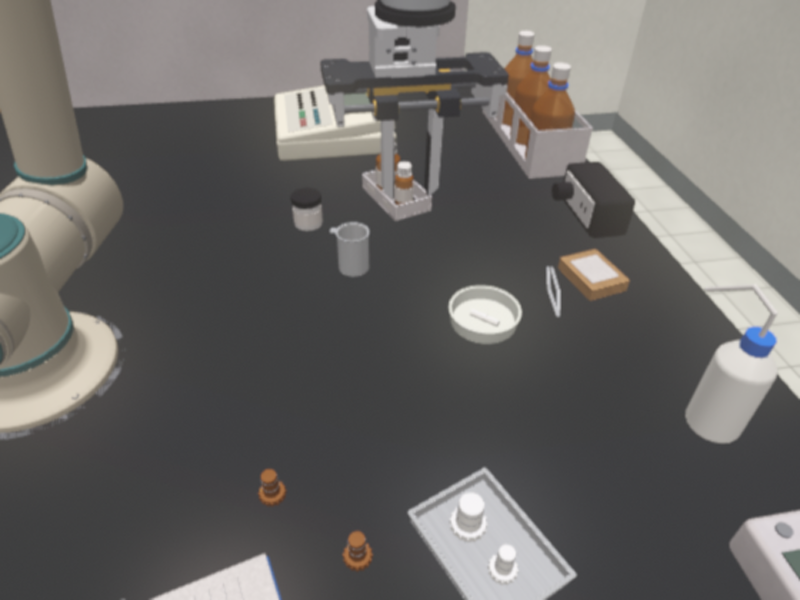

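Both views agree. The bottles are in the rack at scene (543,178) and (537,208), and both stoppers stand in the tray at (279,458) and (264,498). The bar lies in the dish at (463,354), and the jar and beaker look unmoved. I'll hand it in.

```bash
python3 -c "
from cell import sign_off; print(sign_off())"
```

```text
the job is handed in; nothing more can be done
None
```

All five pieces are put away and the job is handed in at about 49 s of the 112 s allowed; no verdict is reported.

- **Bottles:** the large one is in the wide bay and the small one in the narrow bay. Each was lowered until it touched the floor, at the expected height, with the tool over the bay middle to within 1 mm. A wrist picture showed both upright in their bays.
- **Stoppers:** both white ones stand on their heads in the tray, about 60 mm apart. The two brown look-alikes were left alone.
- **Stirring bar:** it lies in the middle of the dish.
- **Jar and beaker:** in the final scene and side pictures they look unmoved, and the gripper is clear of everything. I judged the final positions by eye from these pictures; I did not measure them again.

**One deviation:** the fingertips touched something, probably the bench, when I lowered for the bar. The 8 N force limit stopped the move, and the bar was then gripped and placed normally.

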